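Slide the baking sheet onto the middle rails of the cooling rack

ROBOT

A 7-joint arm with a two-finger parallel gripper is mounted at the origin on a cart in front of the work surface, level with it; the furniture and walls round the work are solid. World frame = base frame: x ahead of the robot, y to its left, z up, the work surface at z = 0. Lengths are in m, angles in rad, forces in N, time in s.
With the tool pointing down it reaches from about 0.4 to 0.875 m from the base axis. Payload 19.3 kg.
Tool frame: the origin (TCP) lies midway between the tips of the shut fingers; the grasp point (between the pads) lies 19 mm behind it; x points along the fingers, y is the direction in which the jaws open and shut, and the axes are right-handed (so a half turn about x gives the same grasp; the last joint's range is limited). The gripper opens to 85 mm and grips with 20 to 120 N. Pads are 22 mm wide; open, the fingers measure 114 mm over their backs; the gripper's body (76 mm by 85 mm) begins 54 mm behind the grasp point. The pads swing forward as they close: fully open they stand 13 mm farther back than shut.
Start: joints at [-1.285, 0.521, -0.036, 1.599, 0.021, 1.021, -0.113], TCP at [0.218, 0.586, 0.231] pointing down, gripper open.
Joint ranges: [-2.91, 2.91], [-0.3, 2.13], [-1.5, 1.42], [0.17, 2.43], [-1.26, 4.41], [0.16, 1.93], [-2.52, 2.52]. Speed limits (rad/s): [1.89, 1.89, 2.39, 2.39, 3.01, 3.01, 3.01].

INTERFACE

Orientations are given as [roll, pitch, yaw] about the fixed x, y, z axes, in that order (R = Rz(yaw) Ry(pitch) Rx(roll)).
In Python, from workcell import telemetry, vision, workorder gives the robot as it stands. The module is installed in compiled form; this text tells all that it offers.
- The arm moves only by the tool play_rows, never from a script. Its argument "deltas" is a list of rows, each a list of 7 numbers: the shift along the world's x, y, z in mm, then the turn, a rotation vector about the world's x, y, z in degrees, then the finger opening in mm, from 0 to 85.4. In form: [[x, y, z, wx, wy, wz, jaw], ...]. A call has 1 to 8 rows; each row shifts and turns the commanded pose from where the row before left it; what a row does not reach is not made up. A row lasts 1/8 s, in which the tool goes at most 62.5 mm and 10.7 degrees, less where a joint would pass 70% of its speed; a pose out of reach is approached as far as the arm can. A call with a gripper value outside its range is refused whole. The fingers move at their own pace and stop on an object; "grip_force" is the grip in N (left out, the last holds). Time passes only in rows, so rows that do not move let the fingers close. It gives the time, the measured TCP pose, the force and the opening at its end, in the units of the state.
- telemetry.observe(): the state, without advancing time (a new reading comes with each control period).
- vision.grab_frame(name): name is "side" or "top"; returns the picture (420x560x3 uint8, red, green, blue); there is no depth.
- vision.camera_info(name): a dict with "mtx" (3x3 intrinsics, pixels), "k1" (the pictures are not rectified: a ray, as slopes to the right and down, at radius r is drawn at 1 + k1 r^2 times it, then the intrinsics apply), "rvec" (rotation vector, rad) and "tvec" (3), from world to camera coordinates, as OpenCV has them. Camera axes: x right, y down, z forward; pixel columns grow to the right and rows downward; lengths in m; the calibration is good to about 2 mm. A picture is of the moment at which its call begins. camera_info takes no time and is no camera call.
- workorder.job_done(): hands the job in, once; it reports no verdict.
The state is a dict: "clock": time; "qpos": joint angles; "qd": joint speeds; "joint_efforts": joint torques, N m; "position": TCP position; "tool_rot": TCP orientation; "force": force on the tool from outside, world axes, zero at the start; "moment": the same for the moment, N m; "grip_width": finger opening in m.
Only numpy, scipy, OpenCV 4.12 (cv2) and the standard library are available. Lean on these libraries where they do the work, as an engineer would, in place of code of your own. Each camera call takes 0.05 s, during which the arm holds its last target. There are 200 camera calls.

TASK

Pick up the small baking sheet by its black handle and slide it, front edge first, onto the middle pair of rails of the rack, the pair just above the plain sheet that is already in it. Push gently, without straining it against the rails, until you feel the buffer at the back give way by about 5 mm, without ramming it to the end of its travel, then let go and leave the sheet level on its rails. Leave the plain sheet, mug, salt shaker and garlic where they are.

Things in the scene. Friction and masses are not known exactly. Their poses are not given: they have to be found in the camera images.
- sheet_grip (a point): Centre of the black handle of the loose aluminium baking sheet (0.2 kg), 26 mm above the sheet's underside, on its centre line. Axes: x from handle to front edge, z up. The handle is an upright bar 52 mm long (x), 14 mm thick (y), 18 mm high; pinch it across y from above. The sheet's rear edge is 77 mm, its front edge 217 mm ahead of this point.
- sheet_front (a point): Middle of the sheet's front edge, level with the underside of its side flanges (15 mm above the sheet's underside, 11 mm below the handle centre). Axes as sheet_grip. Sheet 140 mm long, 18 mm high, 150 mm wide over the flanges; these are 3 mm thick, stand out 10 mm on each side and ride on the rails; the 130 mm wide pan hangs 15 mm between them.
- rails: Three pairs of steel rails, 45 mm apart in height, fixed on the rack; height and place vary. Origin: mouth of the MIDDLE pair, midway between its rails, level with the ledges that carry the flanges. x points into the rack, the way the sheet slides, roughly world +y; z up. With the sheet on the middle pair, sheet_front is at y = 0, z = 0 here.
- rails_end (a point): Far end of the middle pair of rails, 200 mm behind its mouth (same level and axes as rails). Each rail is a C channel: ledge, side wall and a guard 9 mm above the ledge, flared over the 13 mm before the mouth. The flanges have 2.5 mm of play to each side and 6 mm upwards. Rack posts reach at most 132 mm above this point and stand 30 mm or more behind the mouth.
- buffer (a joint): How far the black rubber buffer at the back of the middle rails is pushed in, m: 0 at the start, hard end at 0.016; home is 0.0025 to 0.008. It gives way at about 6 N and stays where pushed. Its face starts 114 to 150 mm behind the mouth: its cross bar is set differently each time and is not measured, so find it by feel.
- plain_sheet: A plain aluminium sheet without handle, 130 x 150 x 18 mm, loose on the lowest pair of rails. Origin at the centre of its underside. Leave it alone.
- mug: Small mug, 60 x 87 x 56 mm, a bystander; origin at the centre of its underside.
- salt: Salt shaker, 44 mm across, 90 mm high, a bystander; origin at the centre of its underside.
- garlic: Garlic bulb, about 54 mm, a bystander; origin at its underside.

How it is judged:
By the outcome, as a careful person would: the job done as asked, in the order asked, and still so for the second after the job is handed in, with the robot touching nothing.
It also fails if it takes over 61 s, if anything falls off the work surface, if the arm or the gripper's body presses on something with over 40 N, if the wrist force passes 120 N, or if a joint passes its speed limit or range.

## Working session

There is one attempt and no reset: what is moved stays moved. The work goes in short steps, Python scripts to look and compute and a tool call to move; the robot and the scene stay as the last step left them, time stands still between calls to the robot, and variables do not carry over. Pictures are saved under pics/ and viewed, about 8 in all and at most 12, crops included, and the job is handed in when it is done.

Besides the shell and the picture viewer there is one more tool, called after "Call:" as name([rows], argument=value, ...), one row to a line, values as JSON. play_rows: Moves the arm, as the interface text tells. Its arguments: {"type":"object","properties":{"deltas":{"type":"array","items":{"type":"array","items":{"type":"number"}}},"grip_force":{"type":"number"}},"required":["deltas"]}

```bash
mkdir -p pics; cat > h.py <<'E'
import numpy as np, cv2
from workcell import telemetry, vision, workorder
def cam(n):
    c=vision.camera_info(n); R=cv2.Rodrigues(np.array(c['rvec'],float))[0]; t=np.array(c['tvec'],float).ravel()
    return np.array(c['mtx'],float),float(c['k1']),R,t
def ray(n,u,v):
    K,k1,R,t=cam(n); d=cv2.undistortPoints(np.array([[[u,v]]],float),K,np.array([k1,0,0,0.]))[0,0]
    return -R.T@t, R.T@np.array([d[0],d[1],1.])
def onz(n,u,v,z):
    o,d=ray(n,u,v); return o+d*(z-o[2])/d[2]
def two(a,b):
    (o1,d1),(o2,d2)=ray('top',*a),ray('side',*b)
    s=np.linalg.lstsq(np.c_[d1,-d2],o2-o1,rcond=None)[0]; p,q=o1+d1*s[0],o2+d2*s[1]
    return (p+q)/2,np.linalg.norm(p-q)
def proj(n,P):
    K,k1,R,t=cam(n); return cv2.projectPoints(np.atleast_2d(np.array(P,float)),cv2.Rodrigues(R)[0],t,K,np.array([k1,0,0,0.]))[0][:,0]
def snap(n,f):
    im=vision.grab_frame(n)[:,:,::-1].copy(); cv2.imwrite('pics/'+f,im); return im
E
python3 - <<'E'
from h import *
for n in('top','side'):
    snap(n,n+'1.png'); K,k,R,t=cam(n); print(n,-R.T@t,R.T@[0,0,1],K[0,0],k)
print(telemetry.observe())
E
```

```text
top [0.50557975 0.18023252 0.98083994] [ 0.11303709  0.00482788 -0.99357904] 389.79065741812 -0.09552180068003313
side [0.4714774  1.05578726 0.47112859] [ 0.12575134 -0.92479302 -0.35908839] 439.4889064815474 0.039726516724176535
{'clock': 0.1, 'qpos': array([-1.28520644,  0.52198121, -0.03632074,  1.59990701,  0.02119853,
        1.02110422, -0.1128258 ]), 'qd': array([-1.42236390e-03, -6.18274882e-04, -6.10928392e-05, -1.46849079e-03,
        5.92031477e-04, -3.56923143e-04,  1.31661490e-03]), 'joint_efforts': array([ 4.59842209e-03, -9.28471613e+01,  1.98493347e+00, -3.70539272e+01,
        1.82382023e-02,  5.31563972e-03,  5.19300306e-05]), 'position': array([0.21764147, 0.58557858, 0.23078241]), 'tool_rot': array([-1.49977352,  1.56978142, -1.85560756]), 'force': array([-0.77793124,  0.99732974, -0.30857415]), 'moment': array([ 0.00570075, -0.03092629,  0.00604143]), 'grip_width': 0.08527184665650646}
```

View pics/top1.png

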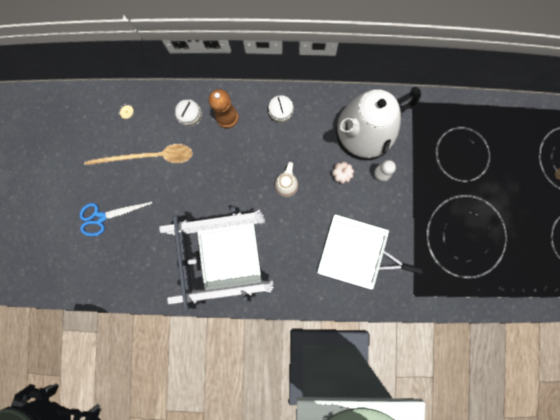

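View pics/side1.png

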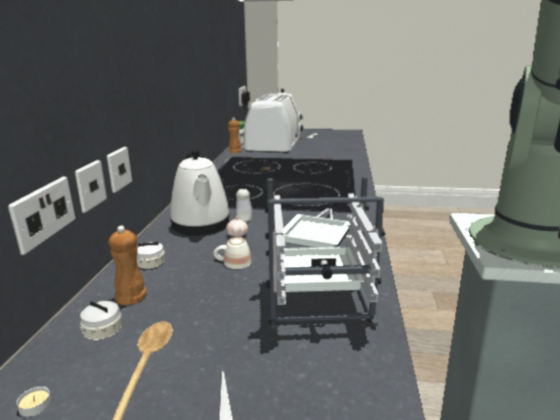

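```bash
python3 - <<'E'
from h import *
t=cv2.imread('pics/top1.png'); s=cv2.imread('pics/side1.png')
cv2.imwrite('pics/c1.png',cv2.resize(t[195:310,155:425],None,fx=2.95,fy=2.95,interpolation=cv2.INTER_CUBIC))
cv2.imwrite('pics/c2.png',cv2.resize(s[170:325,255:395],None,fx=3.8,fy=3.8,interpolation=cv2.INTER_CUBIC))
E
```

```text
(no output)
```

View pics/c1.png

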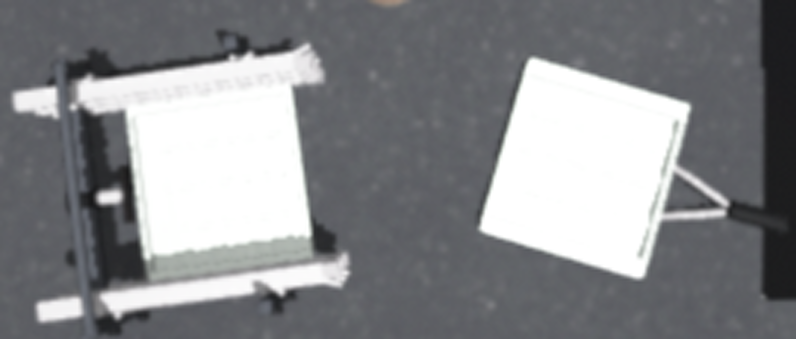

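View pics/c2.png

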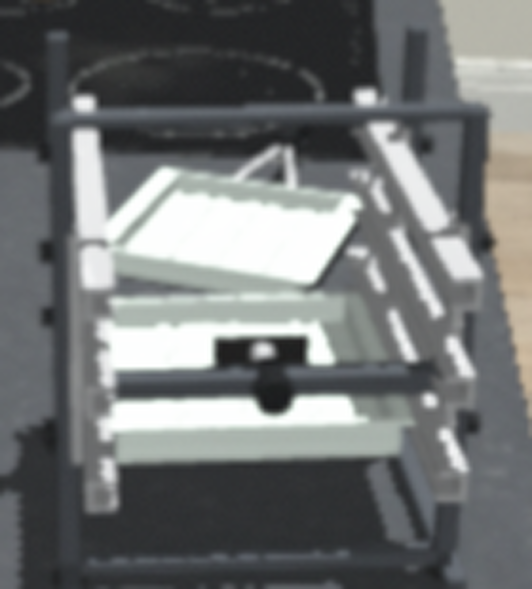

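```bash
python3 - <<'E'
from h import *
t=cv2.imread('pics/top1.png')
g=t.min(2); m=(g>150).astype(np.uint8); m[:, :300]=0; m[:,392:]=0; m[:205]=0; m[300:]=0
m=cv2.morphologyEx(m,cv2.MORPH_OPEN,np.ones((5,5),np.uint8))
c=max(cv2.findContours(m,0,2)[0],key=cv2.contourArea)
r=cv2.minAreaRect(c); b=cv2.boxPoints(r); print(r)
P=np.array([onz('top',*p,0.018) for p in b]); print(P.round(4)); 
for i in range(4): print(np.linalg.norm(P[i]-P[i-1]).round(4))
o1=lambda x,y:(155+x/2.95,195+y/2.95); o2=lambda x,y:(255+x/3.8,170+y/3.8)
print('hi-x back',two(o1(14,93),o2(80,247)),'lo-x back',two(o1(38,320),o2(478,252)))
for z in(.12,.15,.17):
  print(z,[onz('top',*o1(*p),z).round(4) for p in((14,93),(300,50),(38,320),(347,285))])
# handle
for p in((728,205),(790,222)): print('handle',onz('top',*o1(*p),.035))
print('side rail-end vertical lines')
for n,p in(('top hi',(97,290)),('top lo',(460,308)),('mid lo',(455,402)),('low lo',(450,498)),('low hi',(100,510))):
  o,d=ray('side',*o2(*p)); 
  for y in (.53,): q=o+d*(y-o[1])/d[1]; print(n,q)
E
```

```text
((353.35638427734375, 251.61949157714844), (59.53287124633789, 62.53801345825195), 16.557071685791016)
[[ 0.4656  0.1182  0.018 ]
 [ 0.6145  0.0771  0.018 ]
 [ 0.5761 -0.0661  0.018 ]
 [ 0.4277 -0.0227  0.018 ]]
0.1459
0.1545
0.1482
0.1545
hi-x back (array([0.55799314, 0.45219066, 0.18943585]), np.float64(0.0012380576584483658)) lo-x back (array([0.40073998, 0.42802039, 0.1842567 ]), np.float64(0.0013114205998754245))
0.12 [array([0.5619, 0.476 , 0.12  ]), array([0.6009, 0.2594, 0.12  ]), array([0.393 , 0.4479, 0.12  ]), array([0.4271, 0.2182, 0.12  ])]
0.15 [array([0.56  , 0.4657, 0.15  ]), array([0.5976, 0.2566, 0.15  ]), array([0.3969, 0.4386, 0.15  ]), array([0.4298, 0.2169, 0.15  ])]
0.17 [array([0.5586, 0.4588, 0.17  ]), array([0.5954, 0.2548, 0.17  ]), array([0.3995, 0.4324, 0.17  ]), array([0.4317, 0.216 , 0.17  ])]
handle [ 0.49192466 -0.08901489  0.035     ]
handle [ 0.47901819 -0.14106451  0.035     ]
side rail-end vertical lines
top hi [0.54152969 0.53       0.20941648]
top lo [0.41619806 0.53       0.20959249]
mid lo [0.41548713 0.53       0.17297219]
low lo [0.4147251  0.53       0.13389045]
low hi [0.54118127 0.53       0.11879293]
```

```bash
python3 - <<'E'
from h import *
from scipy.spatial.transform import Rotation as Ro
r=Ro.from_euler('xyz',telemetry.observe()['tool_rot']).as_matrix(); print(r.round(4)); print(np.degrees(np.arctan2(r[1,1],r[0,1])))
E
```

```text
[[-3.000e-04  3.484e-01  9.374e-01]
 [-1.000e-03  9.374e-01 -3.484e-01]
 [-1.000e+00 -1.000e-03  1.000e-04]]
69.6122094651831
```

Call:
play_rows([
  [0,0,40,0,0,0,85],
  [0,0,40,0,0,0,85],
  [0,0,50,0,0,0,85],
  [30,-40,0,0,0,0,85],
  [30,-45,0,0,0,0,85],
  [30,-45,0,0,0,0,85],
  [30,-45,0,0,0,0,85],
  [30,-45,0,0,0,0,85],
])

```text
clock: 1.1
position: [0.3684, 0.3642, 0.3612]
tool_rot: [-1.985, 1.571, -2.341]
force: [0.6, 1.1, 0.2]
grip_width: 0.0851
```

Call:
play_rows([
  [15,-40,0,0,0,-8,85],
  [15,-45,0,0,0,-9,85],
  [15,-45,0,0,0,-9,85],
  [15,-45,0,0,0,-9,85],
  [15,-45,0,0,0,-9,85],
  [15,-45,0,0,0,-9,85],
  [15,-45,-30,0,0,-9,85],
  [10,-45,-40,0,0,-9,85],
])

```text
clock: 2.1
position: [0.4834, 0.0094, 0.2909]
tool_rot: [1.781, 1.569, 0.182]
force: [1.5, 0.9, -0.2]
grip_width: 0.0854
```

Call:
play_rows([
  [0,-40,-40,0,0,-8,85],
  [0,-30,-40,0,0,-5.6,85],
  [0,-10,-40,0,0,0,85],
  [0,0,0,0,0,0,60],
  [0,0,0,0,0,0,50],
])

```text
clock: 2.72
position: [0.4833, -0.0688, 0.1725]
tool_rot: [2.073, 1.57, 0.242]
force: [-0.1, 0.2, -0.4]
grip_width: 0.0514
```

```bash
cat >> h.py <<'E'
from scipy.spatial.transform import Rotation as Ro
def st():
    s=telemetry.observe(); r=Ro.from_euler('xyz',s['tool_rot']).as_matrix()
    print(s['clock'],s['position'].round(4),'yawY',np.degrees(np.arctan2(r[1,1],r[0,1])).round(2),'xaxis',r[:,0].round(4),'F',s['force'].round(1),'M',s['moment'].round(2),'w',s['grip_width'].round(4),s['qpos'].round(2))
E
python3 -c "
from h import *
st()"
```

```text
Traceback (most recent call last):
  File "h.py", line 22, in st
    print(s['clock'],s['position'].round(4),'yawY',np.degrees(np.arctan2(r[1,1],r[0,1])).round(2),'xaxis',r[:,0].round(4),'F',s['force'].round(1),'M',s['moment'].round(2),'w',s['grip_width'].round(4),s['qpos'].round(2))
                                                                                                                                                                               ^^^^^^^^^^^^^^^^^^^^^
AttributeError: 'float' object has no attribute 'round'
```

```bash
sed -i "s/s\['grip_width'\].round(4)/round(s['grip_width'],4)/" h.py
python3 -c "
from h import *
st()"
```

```text
2.725 [ 0.4833 -0.0688  0.1725] yawY -14.96 xaxis [ 8.e-04  2.e-04 -1.e+00] F [-0.1  0.2 -0.4] M [0.02 0.01 0.01] w 0.0514 [-0.34  0.43  0.47  2.03 -0.28  0.75  0.04]
```

Call:
play_rows([
  [0,-26.5,0,0,0,0,50],
  [0,-20,-20,0,0,0,50],
  [0,0,-40,0,0,0,50],
  [0,0,-40,0,0,0,50],
  [0,0,-30,0,0,0,50],
  [0,0,0,0,0,0,50],
  [0,0,0,0,0,0,50],
])

```text
clock: 3.6
position: [0.4839, -0.1155, 0.0431]
tool_rot: [1.811, 1.569, -0.021]
force: [0.0, 0.1, 0.3]
grip_width: 0.0496
```

```bash
python3 -c "
from h import *
st()
im=snap('top','top2.png')
cv2.imwrite('pics/c3.png',cv2.resize(im[200:340,330:470],None,fx=4,fy=4,interpolation=cv2.INTER_CUBIC))"
```

```text
3.6 [ 0.4839 -0.1155  0.0431] yawY -14.96 xaxis [ 0.0023 -0.     -1.    ] F [0.  0.1 0.3] M [-0.02  0.06 -0.01] w 0.0496 [-0.12  0.66  0.32  2.08 -0.44  0.47  0.27]
```

View pics/c3.png

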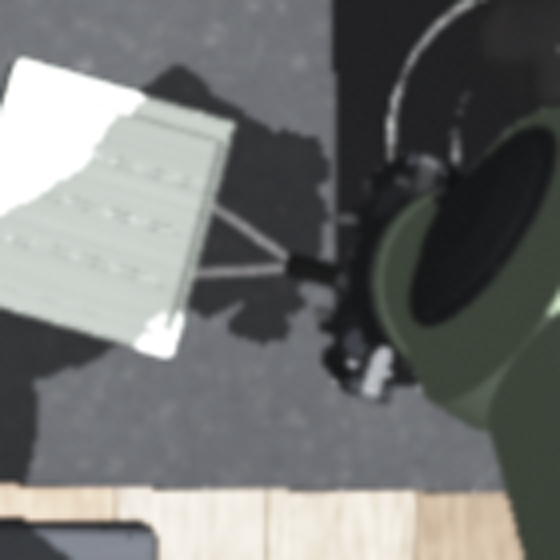

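Call:
play_rows([
  [0,0,-12,0,0,0,50],
  [0,0,-12,0,0,0,50],
  [0,0,-9,0,0,0,50],
  [0,0,0,0,0,0,30],
  [0,0,0,0,0,0,20],
  [0,0,0,0,0,0,14],
  [0,0,0,0,0,0,10],
  [0,0,0,0,0,0,8],
], grip_force=60)

```text
clock: 4.65
position: [0.4827, -0.1157, 0.0084]
tool_rot: [1.397, 1.571, -0.436]
force: [-3.1, -0.6, 2.9]
grip_width: 0.0131
```

Call:
play_rows([
  [0,0,0,0,0,0,5],
  [0,0,0,0,0,0,5],
  [0,0,5,0,0,0,5],
  [0,0,10,0,0,0,5],
  [0,0,15,0,0,0,5],
  [0,0,0,0,0,0,5],
])

```text
clock: 5.4
position: [0.4835, -0.1157, 0.0396]
tool_rot: [1.708, 1.569, -0.124]
force: [0.8, 0.5, -2.8]
grip_width: 0.0129
```

```bash
python3 -c "
from h import *
st()"
```

```text
5.4 [ 0.4835 -0.1157  0.0396] yawY -14.98 xaxis [ 2.1e-03 -3.0e-04 -1.0e+00] F [ 0.8  0.5 -2.8] M [-0.31  0.03 -0.04] w 0.0129 [-0.12  0.66  0.31  2.08 -0.44  0.46  0.27]
```

Call:
play_rows([
  [0,0,30,0,0,0,5],
  [0,0,30,0,0,0,5],
  [14,20,30,0,0,4,5],
  [14,20,0,0,0,5,5],
  [14,22,0,0,0,5,5],
  [14,22,0,0,0,5,5],
  [14,22,0,0,0,5.5,5],
  [0,0,0,0,0,0,5],
])

```text
clock: 6.4
position: [0.5537, -0.0073, 0.1277]
tool_rot: [-2.697, 1.57, 2.188]
force: [-0.0, -1.1, -2.3]
grip_width: 0.0128
```

```bash
python3 -c "
from h import *
st()
t=snap('top','top3.png');s=snap('side','side3.png')
a=cv2.resize(t[185:315,155:385],None,fx=3.4,fy=3.4,interpolation=cv2.INTER_CUBIC)
cv2.imwrite('pics/c4.png',a)
cv2.imwrite('pics/c5.png',cv2.resize(s[165:310,258:398],None,fx=4.1,fy=4.1,interpolation=cv2.INTER_CUBIC))"
```

```text
6.4 [ 0.5537 -0.0073  0.1277] yawY 9.87 xaxis [-4.e-04  6.e-04 -1.e+00] F [-0.  -1.1 -2.3] M [-0.34 -0.06  0.05] w 0.0128 [-0.32  0.57  0.32  1.89 -0.26  0.72  0.32]
```

View pics/c4.png

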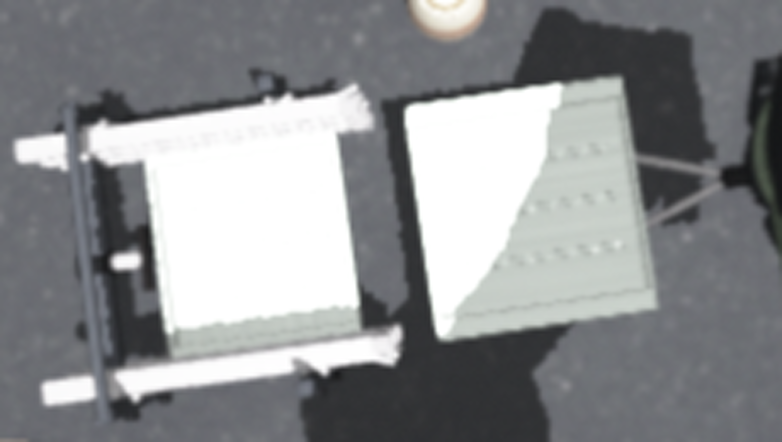

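View pics/c5.png

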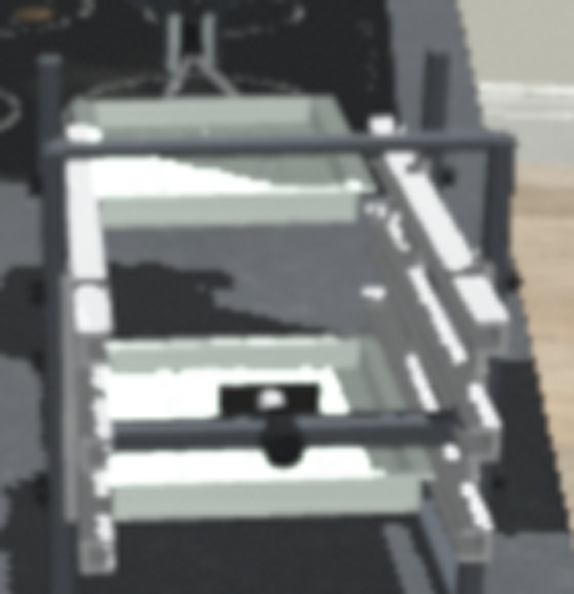

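```bash
python3 -c "
from h import *
t=cv2.imread('pics/top3.png');s=cv2.imread('pics/side3.png')
def P(im,u,v):
    a=cv2.resize(im[v-12:v+13,u-12:u+13],(200,200),interpolation=cv2.INTER_NEAREST); a[0]=a[:,0]=(0,0,255); return a
T=[(160,229),(168,300),(262,216),(271,287)];S=[(280,240),(376,243),(279,197),(352,196)]
cv2.imwrite('pics/c6.png',np.r_[np.hstack([P(t,*p) for p in T]),np.hstack([P(s,*p) for p in S]),np.hstack([P(s,276,262),P(s,376,268),P(s,354,217),P(s,354,240)])])"
```

```text
(no output)
```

View pics/c6.png

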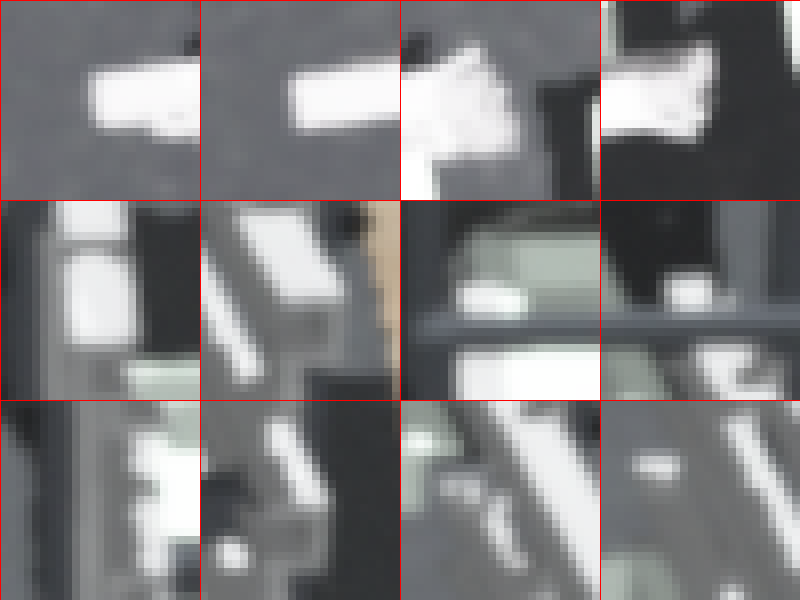

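```bash
python3 - <<'E'
from h import *
pr={'ho':((158.5,225.25),(276,245.9)),'hi':((159,232.75),(284.75,245.9)),'li':((166.5,297),(374.4,243.25)),'lo':((167,303.9),(381.4,242.25))}
Q={k:two(*v) for k,v in pr.items()}
for k,(p,e) in Q.items(): print(k,p.round(4),round(e,4))
h=(Q['ho'][0]+Q['hi'][0])/2; l=(Q['li'][0]+Q['lo'][0])/2; m=(h+l)/2; d=h-l
print('mid',m,'width',np.linalg.norm(d),'yaw', np.degrees(np.arctan2(d[0],-d[1])),np.degrees(np.arctan2(d[1],d[0]))+90)
# check mid rail outer corner 45 below
print(proj('side',[Q['lo'][0]-[0,0,.045]]),'seen 379.4,267.75')
# rail edges in top view at top height: fit lines on white mask
z=m[2]; t=cv2.imread('pics/top3.png').min(2).astype(float)
for nm,cols,rng,sgn in(('hi outer',range(162,252,3),(205,240),1),('lo outer',range(170,262,3),(285,315),-1)):
  pts=[]
  for c in cols:
    col=t[rng[0]:rng[1],c]; r=np.where(col>165)[0]
    if len(r): pts.append((c,rng[0]+(r[0]-.5 if sgn>0 else r[-1]+.5)))
  W=np.array([onz('top',*p,z)[:2] for p in pts]); 
  for it in range(4):
    a,b=np.polyfit(W[:,1],W[:,0],1); e=W[:,0]-a*W[:,1]-b; W=W[abs(e)<max(2*np.median(abs(e)),.0006)]
  print(nm,len(pts),len(W),'yaw',90+np.degrees(np.arctan(-a)),'x at y=.35',a*.35+b, abs(e).mean())
# held sheet: lit+shaded corners in top
im=cv2.imread('pics/top3.png'); g=im.min(2)
mk=((g>120)).astype(np.uint8); mk[:,:274]=0; mk[:,349:]=0; mk[:205]=0; mk[290:]=0
mk=cv2.morphologyEx(mk,cv2.MORPH_OPEN,np.ones((7,7),np.uint8)); c=max(cv2.findContours(mk,0,2)[0],key=cv2.contourArea)
r=cv2.minAreaRect(c); s=telemetry.observe(); zt=s['position'][2]+.0176-.008
P=np.array([onz('top',*p,zt) for p in cv2.boxPoints(r)]); print(r,P.round(4),P.mean(0),[np.linalg.norm(P[i]-P[i-1]).round(4) for i in range(4)])
e=P-np.roll(P,1,0); print(np.degrees(np.arctan2(e[:,1],e[:,0])))
E
```

```text
ho [0.5594 0.4598 0.1749] 0.0031
hi [0.5449 0.4579 0.1746] 0.0006
li [0.4114 0.4345 0.175 ] 0.0038
lo [0.3992 0.4322 0.1763] 0.0005
mid [0.47872334 0.44612196 0.1752054 ] width 0.14907444417776738 yaw 99.83124325754297 99.83124325754297
[[379.17125841 268.27113163]] seen 379.4,267.75
hi outer 29 18 yaw 100.14841372774829 x at y=.35 0.5786922319590138 0.0003968416098694385
lo outer 30 18 yaw 99.49709110518023 x at y=.35 0.4127363877799011 0.0004532330462552906
((310.97137451171875, 245.7405548095703), (71.08829498291016, 67.2019271850586), 81.72411346435547) [[0.5924 0.2229 0.1375]
 [0.6177 0.0784 0.1375]
 [0.4661 0.0539 0.1375]
 [0.4418 0.196  0.1375]] [0.5294693  0.13780892 0.13747739] [np.float64(0.153), np.float64(0.1467), np.float64(0.1536), np.float64(0.1442)]
[  10.09877834  -80.06135644 -170.83349623   99.7065186 ]
```

```bash
python3 - <<'E'
from h import *
s=telemetry.observe(); g=s['position']+[.001,0,.0176]; a=np.radians(99.8); X=np.array([np.cos(a),np.sin(a),0]);Y=np.array([-X[1],X[0],0])
f=lambda x,y,z:g+X*x+Y*y+[0,0,z]
pts={'pan bot lo':(217,65,-26),'pan bot hi':(217,-65,-26),'rim lo':(217,75,-8),'rim hi':(217,-75,-8),'rear rim hi':(77,-75,-8),'rear rim lo':(77,75,-8),'rear lo pan':(77,65,-8)}
for k,p in pts.items():
  q=proj('side',f(*np.array(p)/1000))[0]; print(k,q.round(1),'c5',((q-[258,165])*4.1).round(0), 'top',proj('top',f(*np.array(p)/1000))[0].round(1))
im=cv2.imread('pics/side3.png').min(2)
for c in(290,305,320,335): print(c,im[186:226,c])
E
```

```text
pan bot lo [343.5 216.1] c5 [351. 210.] top [284.5 280.1]
pan bot hi [281.5 217.6] c5 [ 96. 216.] top [276.2 221.5]
rim lo [348.7 208. ] c5 [372. 176.] top [285.  285.3]
rim hi [276.6 209.7] c5 [ 76. 183.] top [275.3 216.3]
rear rim hi [274.6 188.1] c5 [68. 95.] top [338.8 207.2]
rear rim lo [337.6 186.7] c5 [327.  89.] top [349.5 275.8]
rear lo pan [333.4 186.8] c5 [309.  89.] top [348.8 271.2]
290 [ 62  56  75 124 166 178 177 178 178 167 149 142 134 119 103  85 100 181
 244 253 254 254 254 254 253 251 236 198 180 178 180 180 176 161 134 110
 105 106 106 105]
305 [ 49  61 104 150 173 176 175 176 173 162 146 137 127 112  92  78  78 107
 138 175 235 253 254 254 254 249 222 185 177 176 177 178 173 156 124 105
 101 102 103 103]
320 [ 42  61 111 157 173 174 174 174 166 153 143 136 124 107  87  73  84 114
 136 142 142 143 167 229 251 245 203 176 175 175 177 177 167 144 114 104
 105 105 105 106]
335 [ 39  55  99 134 141 139 135 130 126 123 123 122 116 101  82  71  90 121
 137 141 141 141 141 152 186 210 188 175 174 174 176 174 163 135 113 106
 106 105 103 104]
```

Call:
play_rows([
  [1.3,0.2,-6,0.64,0.11,0,5],
  [1.3,0.2,-6,0.64,0.11,0,5],
  [0,0,0,0,0,0,5],
  [0,0,0,0,0,0,5],
])

```text
clock: 7.0
position: [0.5553, -0.0095, 0.1163]
tool_rot: [-3.13, 1.548, 1.748]
force: [0.5, -0.2, -2.1]
grip_width: 0.0129
```

```bash
cat > m.py <<'E'
from h import *
import sys
st()
t=snap('top','t_%s.png'%sys.argv[1]); im0=snap('side','s_%s.png'%sys.argv[1]); im=im0.min(2).astype(float)
s=telemetry.observe(); g=s['position']+[.001,0,.0176]; a=np.radians(99.8); X=np.array([np.cos(a),np.sin(a),0]);Y=np.array([-X[1],X[0],0])
f=lambda x,y,z:g+X*x+Y*y+[0,0,z]
for nm,x,z in(('rear rim',.077,-.008),('front bot',.217,-.026)):
  for y in(-.04,-.02,0,.02,.04):
    q=proj('side',f(x,y,z))[0]; c=int(round(q[0])); r0=int(q[1])-6; col=im[r0:r0+14,c-1:c+2].mean(1)
    print(nm,y,q.round(1),r0,col.astype(int))
E
python3 m.py a
```

```text
7.0 [ 0.5553 -0.0095  0.1163] yawY 9.49 xaxis [-0.004   0.0223 -0.9997] F [ 0.5 -0.2 -2.1] M [-0.34 -0.08 -0.02] w 0.0129 [-0.29  0.59  0.3   1.89 -0.29  0.7   0.35]
rear rim -0.04 [288.2 192.3] 186 [ 64  57  56  56  55  65 104 149 174 178 177 175 162 131]
rear rim -0.02 [296.6 192.1] 186 [ 66  60  68  78  88 103 130 160 174 177 176 174 157 124]
rear rim 0 [305.  191.9] 185 [ 82  66  52  43  40  42  62 112 158 174 175 174 167 147]
rear rim 0.02 [313.3 191.7] 185 [ 45  41  44  57  77  97 114 138 164 174 173 173 165 143]
rear rim 0.04 [321.7 191.6] 185 [ 56  45  38  38  38  39  64 119 165 175 174 172 163 139]
front bot -0.04 [292.2 222.4] 216 [186 178 177 179 179 173 153 124 108 105 103  92  69  54]
front bot -0.02 [301.7 222.1] 216 [179 176 176 178 178 172 152 116 102 102 104 106 103  88]
front bot 0 [311.2 221.9] 215 [199 177 174 175 177 176 167 143 114 103 103 104 105 105]
front bot 0.02 [320.7 221.7] 215 [191 176 174 175 176 174 162 136 112 106 106 105 105 105]
front bot 0.04 [330.1 221.4] 215 [181 175 174 175 177 173 156 127 108 106 105 106 108 109]
```

```bash
python3 - <<'E'
from h import *
A=onz('top',197.6,232.6,.0765);B=onz('top',205.6,289.4,.0765);print(A,B,np.degrees(np.arctan2(A[1]-B[1],A[0]-B[0])))
n=np.cross(A-B,[0,0,1.])
im=cv2.imread('pics/s_a.png').min(2).astype(float)
for c in(290,300,330,340,350):
  col=im[276:300,c-1:c+2].mean(1); print(c,col.astype(int))
  i=max(k for k in range(len(col)-1) if col[k]>115 and col[k+1]<=115); r=276+i+(col[i]-115)/(col[i]-col[i+1])
  o,d=ray('side',c,r); p=o+d*(n@(A-o))/(n@d); print(round(r,1),p.round(4),'ledge mid est',(p[2]+.060).round(4))
E
```

```text
[0.55330414 0.39990657 0.0765    ] [0.42297159 0.37480131 0.0765    ] 10.90303728721975
290 [246 254 254 254 254 254 246 207 181 178 178 179 180 179 169 138  83  53
  51  50  50  50  50  51]
291.4 [0.5432 0.398  0.0575] ledge mid est 0.1175
300 [250 253 254 253 253 252 235 196 180 177 178 179 180 177 162 116  68  50
  49  51  50  50  50  49]
291.0 [0.5261 0.3947 0.0575] ledge mid est 0.1175
330 [ 73 116 184 238 251 242 200 178 175 174 175 177 176 166 131  78  51  50
  49  50  50  49  50  49]
290.3 [0.4744 0.3847 0.0566] ledge mid est 0.1166
340 [254 253 253 253 251 230 189 177 174 173 175 178 175 158 110  64  50  49
  49  49  49  50  48  47]
289.9 [0.4571 0.3814 0.0566] ledge mid est 0.1166
350 [139 139 146 184 219 196 177 174 173 173 176 177 174 153  93  54  53  57
  61  60  53  50  51  50]
289.6 [0.4397 0.378  0.0564] ledge mid est 0.1164
```

Call:
play_rows([
  [1.2,0,-1.5,0,0,0.3,5],
  [-1.7,9.85,0,0,0,0,5],
  [-1.7,9.85,0,0,0,0,5],
  [-1.4,7.9,0,0,0,0,5],
  [-0.7,3.9,0,0,0,0,5],
  [0,0,0,0,0,0,5],
])

```text
clock: 7.85
position: [0.551, 0.0225, 0.1148]
tool_rot: [-3.137, 1.548, 1.748]
force: [-1.0, 0.9, -2.4]
grip_width: 0.0129
```

Call:
play_rows([
  [-0.7,3.9,0,0,0,0,5],
  [-0.7,3.9,0,0,0,0,5],
  [-0.7,3.9,0,0,0,0,5],
  [0,0,0,0,0,0,5],
])

```text
clock: 8.35
position: [0.5489, 0.0343, 0.1148]
tool_rot: [-3.133, 1.548, 1.751]
force: [0.3, 0.3, -2.6]
grip_width: 0.013
```

```bash
python3 m.py b; python3 -c "
import cv2,numpy as np
t=cv2.imread('pics/t_b.png');s=cv2.imread('pics/s_b.png')
a=cv2.resize(t[200:305,235:360],(500,420),interpolation=cv2.INTER_CUBIC);b=cv2.resize(s[180:250,330:380],(300,420),interpolation=cv2.INTER_CUBIC)
cv2.imwrite('pics/c7.png',np.hstack([a,b]))"
```

```text
8.35 [0.5489 0.0343 0.1148] yawY 9.84 xaxis [-0.0041  0.0224 -0.9997] F [ 0.3  0.3 -2.6] M [-0.38 -0.01  0.08] w 0.013 [-0.37  0.58  0.3   1.91 -0.29  0.69  0.28]
rear rim -0.04 [288.9 199.3] 193 [ 47  44  43  43  51  78 103 100  84  77 108 152 172 166]
rear rim -0.02 [297.6 199.1] 193 [ 62  55  61  72  86  99 106  96  79  81 123 165 173 162]
rear rim 0 [306.3 198.9] 192 [ 70  51  41  38  38  50  80 101  92  76  87 129 166 170]
rear rim 0.02 [315.  198.7] 192 [ 38  40  49  62  77  95 106 106  89  74  91 134 166 168]
rear rim 0.04 [323.7 198.5] 192 [ 39  41  42  40  48  77 103 103  86  74  94 137 167 164]
front bot -0.04 [293.1 231.7] 225 [188 178 177 178 179 176 163 139 111  90  63  49  49  50]
front bot -0.02 [303.1 231.4] 225 [181 177 176 177 178 174 158 130 112 108 105  91  64  51]
front bot 0 [313.  231.2] 225 [178 175 175 177 178 173 153 120 106 105 106 103  89  63]
front bot 0.02 [322.9 230.9] 224 [191 176 174 175 177 177 168 145 116 108 108 109 109 108]
front bot 0.04 [332.8 230.7] 224 [183 175 174 174 177 173 161 136 115 109 109 110 110 110]
```

View pics/c7.png

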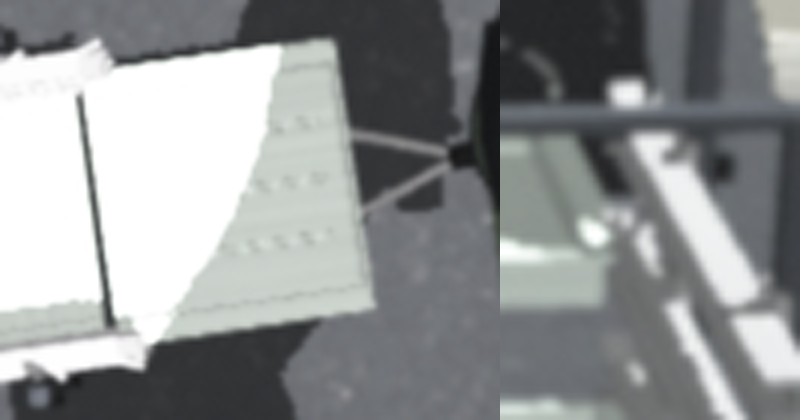

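Call:
play_rows([
  [-0.5,3,0,0,0,0,5],
  [-0.5,3,0,0,0,0,5],
  [-0.5,3,0,0,0,0,5],
  [0,0,0,0,0,0,5],
])

```text
clock: 8.95
position: [0.5474, 0.0433, 0.1148]
tool_rot: [-3.138, 1.548, 1.746]
force: [-0.3, -0.2, -2.6]
grip_width: 0.0133
```

Call:
play_rows([
  [-0.5,3,0,0,0,0,5],
  [-0.5,3,0,0,0,0,5],
  [-0.5,3,0,0,0,0,5],
  [-0.5,3,0,0,0,0,5],
  [0,0,0,0,0,0,5],
])

```text
clock: 9.57
position: [0.5454, 0.0553, 0.1148]
tool_rot: [-3.136, 1.548, 1.748]
force: [0.6, -0.0, -2.7]
grip_width: 0.0129
```

```bash
python3 -c "
from h import *
st()"
```

```text
9.575 [0.5454 0.0553 0.1148] yawY 9.84 xaxis [-0.004   0.0224 -0.9997] F [ 0.6 -0.  -2.7] M [-0.33 -0.06  0.02] w 0.0129 [-0.41  0.58  0.3   1.91 -0.29  0.69  0.24]
```

Call:
play_rows([
  [-0.85,4.9,0,0,0,0,5],
  [-0.85,4.9,0,0,0,0,5],
  [-0.85,4.9,0,0,0,0,5],
  [-0.85,4.9,0,0,0,0,5],
  [0,0,0,0,0,0,5],
])

```text
clock: 10.2
position: [0.542, 0.0751, 0.1148]
tool_rot: [-3.136, 1.548, 1.748]
force: [0.6, 0.5, -1.0]
grip_width: 0.0127
```

Call:
play_rows([
  [-0.85,4.9,0,0,0,0,5],
  [-0.85,4.9,0,0,0,0,5],
  [-0.85,4.9,0,0,0,0,5],
  [-0.85,4.9,0,0,0,0,5],
  [0,0,0,0,0,0,5],
])

```text
clock: 10.82
position: [0.5386, 0.0947, 0.1148]
tool_rot: [-3.138, 1.548, 1.747]
force: [0.3, 0.6, -1.8]
grip_width: 0.0129
```

```bash
python3 -c "
from h import *
st()
t=snap('top','t_c.png');s=snap('side','s_c.png')
a=cv2.resize(t[200:305,155:345],(760,420),interpolation=cv2.INTER_CUBIC)
cv2.imwrite('pics/c8.png',a)"
```

```text
10.825 [0.5386 0.0947 0.1148] yawY 9.86 xaxis [-0.004   0.0224 -0.9997] F [ 0.3  0.6 -1.8] M [-0.28 -0.06 -0.05] w 0.0129 [-0.49  0.58  0.3   1.92 -0.3   0.68  0.17]
```

View pics/c8.png

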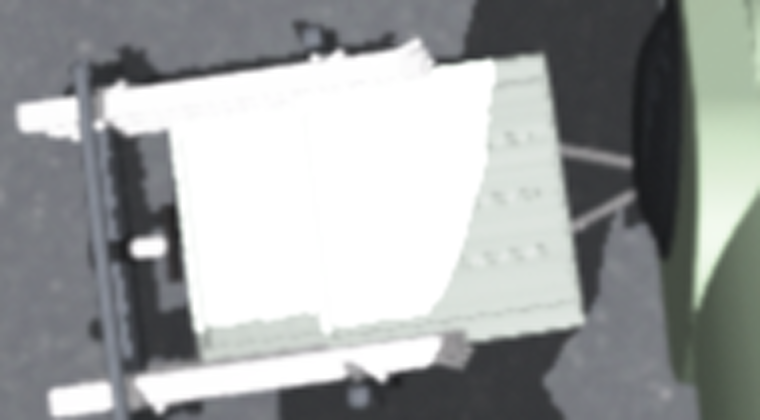

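Call:
play_rows([
  [-0.85,4.9,0,0,0,0,5],
  [-0.85,4.9,0,0,0,0,5],
  [-0.85,4.9,0,0,0,0,5],
  [-0.85,4.9,0,0,0,0,5],
  [0,0,0,0,0,0,5],
])

```text
clock: 11.55
position: [0.5351, 0.1143, 0.1148]
tool_rot: [-3.133, 1.548, 1.752]
force: [0.3, -0.8, -2.6]
grip_width: 0.0129
```

Call:
play_rows([
  [-0.85,4.9,0,0,0,0,5],
  [-0.85,4.9,0,0,0,0,5],
  [-0.85,4.9,0,0,0,0,5],
  [-0.85,4.9,0,0,0,0,5],
  [0,0,0,0,0,0,5],
])

```text
clock: 12.18
position: [0.5317, 0.1338, 0.1147]
tool_rot: [-3.133, 1.548, 1.751]
force: [0.2, -0.8, -2.2]
grip_width: 0.0126
```

```bash
python3 -c "
from h import *
st()"
```

```text
12.175 [0.5317 0.1338 0.1147] yawY 9.85 xaxis [-0.0041  0.0224 -0.9997] F [ 0.2 -0.8 -2.2] M [-0.37 -0.02 -0.05] w 0.0126 [-0.56  0.58  0.3   1.92 -0.3   0.68  0.1 ]
```

Call:
play_rows([
  [-0.35,2,0,0,0,0,5],
  [-0.35,2,0,0,0,0,5],
  [-0.35,2,0,0,0,0,5],
  [-0.35,2,0,0,0,0,5],
  [0,0,0,0,0,0,5],
])

```text
clock: 12.8
position: [0.5304, 0.1415, 0.1148]
tool_rot: [-3.138, 1.548, 1.746]
force: [-0.3, 0.8, -2.4]
grip_width: 0.013
```

Call:
play_rows([
  [-0.35,2,0,0,0,0,5],
  [-0.35,2,0,0,0,0,5],
  [0,0,0,0,0,0,5],
])

```text
clock: 13.18
position: [0.5297, 0.1455, 0.1148]
tool_rot: [-3.136, 1.548, 1.748]
force: [0.4, 0.5, -3.7]
grip_width: 0.0126
```

Call:
play_rows([
  [-0.35,2,0,0,0,0,5],
  [0,0,0,0,0,0,5],
])

```text
clock: 13.42
position: [0.5294, 0.1475, 0.1148]
tool_rot: [-3.139, 1.548, 1.745]
force: [-0.3, 0.3, -2.0]
grip_width: 0.0131
```

Call:
play_rows([
  [-0.35,2,0,0,0,0,5],
  [0,0,0,0,0,0,5],
])

```text
clock: 13.68
position: [0.529, 0.1495, 0.1148]
tool_rot: [-3.134, 1.548, 1.75]
force: [-0.6, -0.4, -2.3]
grip_width: 0.0127
```

Call:
play_rows([
  [-0.35,2,0,0,0,0,5],
  [0,0,0,0,0,0,5],
])

```text
clock: 13.92
position: [0.5286, 0.1515, 0.1148]
tool_rot: [-3.136, 1.548, 1.748]
force: [-0.3, 0.2, -2.3]
grip_width: 0.0132
```

Call:
play_rows([
  [-0.35,2,0,0,0,0,5],
  [0,0,0,0,0,0,5],
])

```text
clock: 14.18
position: [0.5283, 0.1535, 0.1148]
tool_rot: [-3.138, 1.548, 1.746]
force: [0.4, 0.1, -2.2]
grip_width: 0.0132
```

Call:
play_rows([
  [-0.35,2,0,0,0,0,5],
  [0,0,0,0,0,0,5],
])

```text
clock: 14.42
position: [0.5279, 0.1555, 0.1148]
tool_rot: [-3.135, 1.548, 1.749]
force: [-0.5, -0.1, -2.2]
grip_width: 0.013
```

Call:
play_rows([
  [-0.35,2,0,0,0,0,5],
  [0,0,0,0,0,0,5],
])

```text
clock: 14.68
position: [0.5276, 0.1575, 0.1148]
tool_rot: [-3.134, 1.548, 1.75]
force: [-0.0, 0.4, -1.9]
grip_width: 0.0127
```

Call:
play_rows([
  [-0.35,2,0,0,0,0,5],
  [0,0,0,0,0,0,5],
])

```text
clock: 14.92
position: [0.5272, 0.1596, 0.1148]
tool_rot: [-3.136, 1.548, 1.748]
force: [0.2, 0.2, -1.7]
grip_width: 0.0127
```

Call:
play_rows([
  [-0.35,2,0,0,0,0,5],
  [0,0,0,0,0,0,5],
])

```text
clock: 15.18
position: [0.5269, 0.1615, 0.1148]
tool_rot: [-3.137, 1.548, 1.747]
force: [-1.0, 0.0, -1.9]
grip_width: 0.0131
```

Call:
play_rows([
  [-0.35,2,0,0,0,0,5],
  [0,0,0,0,0,0,5],
])

```text
clock: 15.42
position: [0.5265, 0.1635, 0.1148]
tool_rot: [-3.137, 1.548, 1.747]
force: [-0.5, -0.2, -3.2]
grip_width: 0.0126
```

Call:
play_rows([
  [-0.35,2,0,0,0,0,5],
  [0,0,0,0,0,0,5],
])

```text
clock: 15.68
position: [0.5262, 0.1656, 0.1148]
tool_rot: [-3.136, 1.548, 1.748]
force: [-0.1, -0.3, -2.0]
grip_width: 0.0129
```

Call:
play_rows([
  [-0.35,2,0,0,0,0,5],
  [0,0,0,0,0,0,5],
])

```text
clock: 15.92
position: [0.5258, 0.1676, 0.1148]
tool_rot: [-3.135, 1.548, 1.749]
force: [-0.2, 0.6, -2.3]
grip_width: 0.013
```

```bash
python3 -c "
from h import *
st()
t=snap('top','t_d.png');s=snap('side','s_d.png')
a=cv2.resize(t[210:300,155:230],(500,600),interpolation=cv2.INTER_CUBIC);b=cv2.resize(s[225:300,315-20:315+18],(300,600),interpolation=cv2.INTER_CUBIC)
cv2.imwrite('pics/c9.png',np.hstack([a,b]))"
```

```text
15.925 [0.5258 0.1676 0.1148] yawY 9.83 xaxis [-0.004   0.0224 -0.9997] F [-0.2  0.6 -2.3] M [-0.26 -0.03 -0.02] w 0.013 [-0.62  0.59  0.31  1.91 -0.3   0.69  0.04]
```

View pics/c9.png

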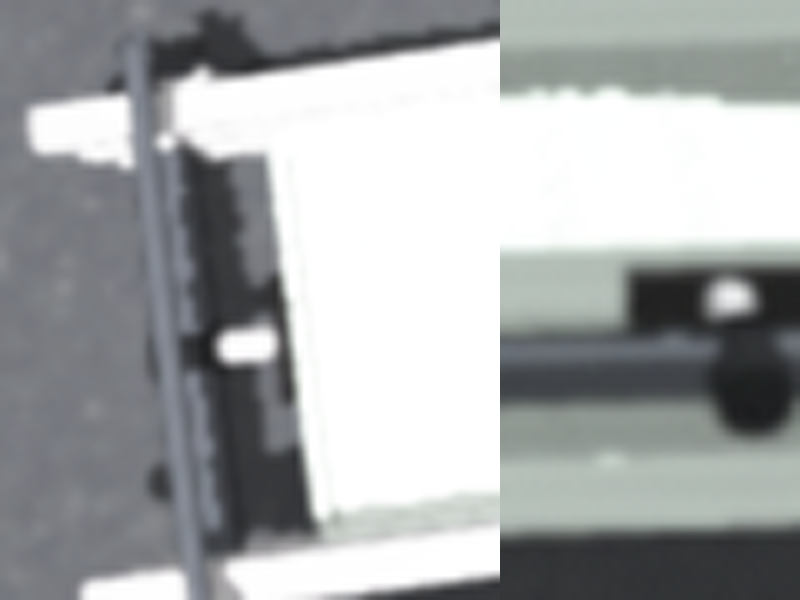

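Call:
play_rows([
  [-0.25,1.5,0,0,0,0,5],
  [0,0,0,0,0,0,5],
])

```text
clock: 16.27
position: [0.5256, 0.169, 0.1148]
tool_rot: [-3.135, 1.548, 1.748]
force: [0.7, -0.2, -2.1]
grip_width: 0.0129
```

Call:
play_rows([
  [-0.25,1.5,0,0,0,0,5],
  [0,0,0,0,0,0,5],
])

```text
clock: 16.52
position: [0.5254, 0.1704, 0.1148]
tool_rot: [-3.137, 1.548, 1.747]
force: [0.7, 0.0, -1.8]
grip_width: 0.013
```

Call:
play_rows([
  [-0.25,1.5,0,0,0,0,5],
  [0,0,0,0,0,0,5],
])

```text
clock: 16.77
position: [0.5252, 0.1713, 0.1148]
tool_rot: [-3.132, 1.549, 1.751]
force: [-0.4, -4.9, -2.0]
grip_width: 0.0132
```

Call:
play_rows([
  [-0.25,1.5,0,0,0,0,5],
  [0,0,0,0,0,0,5],
])

```text
clock: 17.02
position: [0.5249, 0.1728, 0.1148]
tool_rot: [-3.131, 1.549, 1.752]
force: [0.1, -5.6, -2.3]
grip_width: 0.0128
```

Call:
play_rows([
  [-0.25,1.5,0,0,0,0,5],
  [0,0,0,0,0,0,5],
])

```text
clock: 17.27
position: [0.5247, 0.1743, 0.1148]
tool_rot: [-3.131, 1.549, 1.752]
force: [0.3, -4.8, -2.0]
grip_width: 0.0129
```

Call:
play_rows([
  [-0.27,1.6,0,0,0,0,5],
  [0,0,0,0,0,0,5],
])

```text
clock: 17.52
position: [0.5244, 0.1759, 0.1148]
tool_rot: [-3.134, 1.549, 1.749]
force: [0.4, -5.3, -1.5]
grip_width: 0.0131
```

```bash
python3 -c "
from h import *
st()"; python3 m.py e
```

```text
17.525 [0.5244 0.1759 0.1148] yawY 9.78 xaxis [-0.0039  0.0217 -0.9998] F [ 0.4 -5.3 -1.5] M [-1.32 -0.17  0.03] w 0.0131 [-0.64  0.59  0.31  1.91 -0.3   0.69  0.03]
17.525 [0.5244 0.1759 0.1148] yawY 9.78 xaxis [-0.0039  0.0217 -0.9998] F [ 0.4 -5.3 -1.5] M [-1.32 -0.17  0.03] w 0.0131 [-0.64  0.59  0.31  1.91 -0.3   0.69  0.03]
rear rim -0.04 [293.3 224.2] 218 [104 105 105 104 104 106 117 145 171 180 180 179 180 179]
rear rim -0.02 [303.4 224. ] 217 [107 106 106 106 107 107 112 127 153 175 180 178 178 179]
rear rim 0 [313.4 223.7] 217 [105 106 105 104 104 104 109 131 162 176 178 176 178 178]
rear rim 0.02 [323.4 223.5] 217 [104 106 108 113 118 122 127 144 166 176 177 176 177 177]
rear rim 0.04 [333.5 223.3] 217 [111 108 108 107 107 108 119 146 170 177 176 176 176 177]
front bot -0.04 [299.  266.7] 260 [181 179 179 181 180 170 138 101 103 101  84  69  65  64]
front bot -0.02 [310.8 266.3] 260 [127 104  99 100  97  90  76  82 101  95  75  66  65  66]
front bot 0 [322.5 266. ] 260 [ 85  92 132 143 107  58  50  66  75  67  52  42  39  39]
front bot 0.02 [334.2 265.7] 259 [117  68  42  36  36  38  50  77 103 103  86  68  64  64]
front bot 0.04 [345.9 265.4] 259 [176 175 176 178 176 159 116  89 102  97  77  66  65  66]
```

Call:
play_rows([
  [0,0,-1,0,0,0,5],
  [0,0,0,0,0,0,5],
])

```text
clock: 17.88
position: [0.5244, 0.1758, 0.1138]
tool_rot: [-3.132, 1.549, 1.751]
force: [-0.3, -6.3, -0.1]
grip_width: 0.0129
```

Call:
play_rows([
  [0,0,-0.7,0,0,0,5],
  [0,0,0,0,0,0,5],
])

```text
clock: 18.12
position: [0.5245, 0.1759, 0.1131]
tool_rot: [-3.14, 1.549, 1.743]
force: [0.3, -6.0, -0.3]
grip_width: 0.013
```

Call:
play_rows([
  [0,0,-0.5,0,0,0,5],
  [0,0,0,0,0,0,5],
])

```text
clock: 18.38
position: [0.5245, 0.1759, 0.1127]
tool_rot: [-3.139, 1.549, 1.744]
force: [1.2, -5.7, 0.2]
grip_width: 0.0128
```

Call:
play_rows([
  [0,0,-0.6,0,0,0,5],
  [0,0,0,0,0,0,5],
])

```text
clock: 18.62
position: [0.5245, 0.1759, 0.1121]
tool_rot: [3.141, 1.549, 1.741]
force: [0.5, -5.6, 1.3]
grip_width: 0.0128
```

```bash
python3 -c "
from h import *
st()"
```

```text
18.625 [0.5245 0.1759 0.1121] yawY 9.78 xaxis [-0.0038  0.0219 -0.9998] F [ 0.5 -5.6  1.3] M [-1.11 -0.04  0.04] w 0.0128 [-0.64  0.59  0.31  1.91 -0.3   0.68  0.03]
```

Call:
play_rows([
  [0,0,0,0,0,0,14],
  [0,0,0,0,0,0,18],
  [0,0,0,0,0,0,25],
  [0,0,0,0,0,0,35],
  [0,0,0,0,0,0,40],
  [0,0,0,0,0,0,40],
  [0,0,0,0,0,0,40],
], grip_force=20)

```text
clock: 19.5
position: [0.5244, 0.1764, 0.112]
tool_rot: [-3.138, 1.548, 1.746]
force: [-0.3, -0.2, 0.3]
grip_width: 0.0399
```

```bash
python3 -c "
from h import *
st()"
```

```text
19.5 [0.5244 0.1764 0.112 ] yawY 9.81 xaxis [-0.0039  0.0223 -0.9997] F [-0.3 -0.2  0.3] M [-0.07  0.02  0.05] w 0.0399 [-0.64  0.59  0.3   1.91 -0.3   0.68  0.03]
```

Free, no residual forces. Retreat up and away, toward −y, then check.

Call:
play_rows([
  [0,0,8,0,0,0,40],
  [0,0,15,0,0,0,40],
  [0,0,25,0,0,0,40],
  [0,0,30,0,0,0,40],
  [0,-10,30,0,0,0,40],
  [0,-30,30,0,0,0,40],
  [0,-40,0,0,0,0,40],
  [0,-40,0,0,0,0,40],
])

```text
clock: 20.5
position: [0.5244, 0.0553, 0.2515]
tool_rot: [3.071, 1.548, 1.672]
force: [0.2, -0.7, -0.6]
grip_width: 0.04
```

Call:
play_rows([
  [0,-40,0,0,0,0,40],
  [0,-40,0,0,0,0,40],
  [0,-40,0,0,0,0,40],
  [0,-30,0,0,0,0,40],
  [0,0,0,0,0,0,40],
])

```text
clock: 21.12
position: [0.5241, -0.0959, 0.2511]
tool_rot: [3.104, 1.549, 1.701]
force: [0.5, 1.2, -0.0]
grip_width: 0.0404
```

```bash
python3 -c "
from h import *
st()
t=snap('top','t_f.png');s=snap('side','s_f.png')
a=cv2.resize(t[195:310,155:345],(570,345),interpolation=cv2.INTER_CUBIC)
b=cv2.resize(s[185:300,268:390],(366,345),interpolation=cv2.INTER_CUBIC)
c=np.hstack([a,b]);cv2.imwrite('pics/c10.png',cv2.resize(c,None,fx=.85,fy=.85,interpolation=cv2.INTER_AREA))
for n,x,y in(('top',t,'pics/top1.png'),('side',s,'pics/side1.png')):
  d=cv2.absdiff(x,cv2.imread(y)).max(2)
  if n=='top': print('bystander diff',d[150:198,270:400].max(),(d[150:198,270:400]>60).sum())
  else: print('side',(d[185:270,212:254]>60).sum(), 'plain', (d[285:295,288:360]>60).sum())
"
```

```text
21.125 [ 0.5241 -0.0959  0.2511] yawY 9.61 xaxis [-0.0029  0.0217 -0.9998] F [ 0.5  1.2 -0. ] M [-0.01  0.03 -0.05] w 0.0404 [-0.26  0.39  0.46  1.83 -0.23  0.98  0.46]
bystander diff 53 0
side 0 plain 0
```

View pics/c10.png

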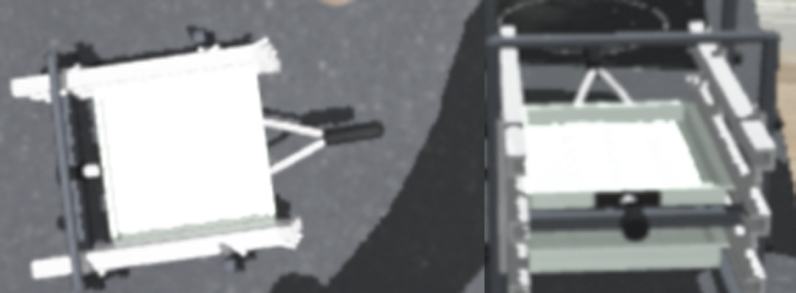

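```bash
python3 -c "
from h import *
workorder.job_done()"
```

```text
the job is handed in; nothing more can be done
```

The sheet is on the middle rails, pushed against the buffer and released. The job is handed in at about 21 s of the 61 s allowed. I gripped the sheet by its handle, levelled out a 1.3° droop and slid it in. There was no noticeable side or upward force from the rails on the way.

- **Buffer:** I felt it at about 138 mm behind the mouth, at about 5–6 N. I then pushed steadily for about 5 mm of tool travel and saw no sharp rise that would mean the hard end. Tool travel is the only measure of how far the buffer moved. The arm gives slightly under load, so the true figure could be about 0.5 mm less.
- **Release:** I lowered the sheet until the rails carried it, then opened the gripper. The force readings fell to about zero.
- **Final pictures:** The sheet sits square between the middle rails, just above the plain sheet, and looks level. I judged this by eye and did not measure the final tilt.
- **Other items:** Comparing pictures from before and after showed no change around the mug, salt shaker and garlic, or along the lower edge of the plain sheet.

No check failed. The two estimates of the rail height differed by 1–2 mm, which is within the 6 mm of upward play.

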